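Set the desk magnifier over the spare tap

TASK

Swing the head of the desk magnifier round until its lens is centred above the blue four-winged tap (not the dish), and tip the raised lens down until it is level, so that the tap can be inspected through it. Leave the tap and the dish lying where they are.

Things in the scene. Friction and masses are not known exactly. Their poses are not given: they have to be found in the camera images.
- magnifier: fixed foot of the desk magnifier: dark disc 90 mm wide, 21 mm high, 14 mm post. Origin: centre of its underside. A white arm swivels on the post's axis 1.8 rad either way from the foot's x. At its end, 70 mm from that axis, 125 mm above the table, is the level tilt pivot across the arm. Both joints have friction (0.12 N m swivel, 0.18 N m tilt) and stay where left.
- magnifier_lens (a point): centre of the clear lens (black ring 80 mm wide, 12 thick), 47 mm from the tilt pivot. x points from the pivot outward along the head, y along the pivot, z up when level. An orange rod handle, 14 mm thick, 32 long, extends along x, its middle 60 mm from lens centre. The head starts 0.7 to 1.1 rad above level, tips 1.3 up to 0.6 below: level is no stop. Handle can be pinched across y.
- tap: the thing to inspect: blue plastic tap with four wings, 30 mm across, 24 mm high with its pale stem up, loose on the table about 115 mm from the magnifier's post, some 0.7 rad to one side of the foot's x axis. Origin: centre of its underside.
- dish: bystander: round clear culture dish with a blue ring on its top, 60 mm across, 16 mm high, loose on the table about 115 mm from the post, on the other side of the foot's x axis. Origin: centre of its underside.

How it is judged:
By the outcome, as a careful person would: the job done as asked, in the order asked, and still so for the second after the job is handed in, with the robot touching nothing.
It also fails if it takes over 42 s, if anything falls off the work surface, if the arm or the gripper's body presses on something with over 40 N, if the wrist force passes 120 N, or if a joint passes its speed limit or range.

ROBOT

A 7-joint arm with a two-finger parallel gripper is mounted at the origin on the work surface; the furniture and walls round the work are solid. World frame = base frame: x ahead of the robot, y to its left, z up, the work surface at z = 0. Lengths are in m, angles in rad, forces in N, time in s.
With the tool pointing down it reaches from about 0.4 to 0.9 m from the base axis. Payload 5.5 kg.
Tool frame: the origin (TCP) lies midway between the tips of the shut fingers; the grasp point (between the pads) lies robot.grasp_offset behind it (robot.grasp_offset is the distance from the TCP to the grasp point, in m); z points along the fingers, y is the line along which they close (so a half turn about z gives the same grasp; the last joint's range is limited). The gripper opens to 92 mm and grips with 3 to 60 N. Pads are 19 mm wide; open, the fingers measure 130 mm over their backs; the gripper's body (75 mm by 190 mm) begins 47 mm behind the grasp point.
Start: joints at [1.576, 0.501, -0.427, 1.55, 0.221, 1.138, -0.21], TCP at [0.166, -0.629, 0.227] pointing down, gripper open.
Joint ranges: [-2.88, 2.88], [-0.31, 2.03], [-1.54, 1.56], [0.2, 2.42], [-1.41, 4.55], [0.19, 2.02], [-2.57, 2.57]. Speed limits (rad/s): [2.57, 2.57, 3.14, 3.14, 3.14, 3.14, 3.14].

INTERFACE

Orientations are given as [roll, pitch, yaw] about the fixed x, y, z axes, in that order (R = Rz(yaw) Ry(pitch) Rx(roll)).
In Python, from bench import robot, viewer, models gives the robot as it stands.
- The arm moves only by the tool arm_command, never from a script. Its argument "commands" is a list of rows, each an object with "grip": the finger opening in mm, from 0 to 91.8; "travel": the shift along the world's x, y, z in units of 40 mm (1.0 is 40 mm), a list of three; "dr": the turn, a rotation vector about the world's x, y, z in units of 5 degrees (1.0 is 5 degrees), a list of three. A call has 1 to 12 rows; each row is the pose to reach, as a shift and turn from the pose commanded when the call began; what a row does not reach only later rows make up. A row lasts 1/10 s, in which the tool goes at most 50 mm and 8.59 degrees, less where a joint would pass 70% of its speed; a pose out of reach is approached as far as the arm can. A call with a gripper value outside its range is refused whole. The fingers move at their own pace and stop on an object; "newtons" is the grip in N (left out, the last holds). Time passes only in rows, so rows that repeat a pose let the fingers close. It gives the time, the measured TCP pose, the force, the opening and the grip force at its end, in the units of the state.
- robot.get_obs(): the state, without advancing time (a new reading comes with each control period).
- viewer.grab_frame(name): name is "side" or "top" or "wrist"; returns the picture (480x640x3 uint8, blue, green, red); there is no depth.
- viewer.calibration(name): a dict with "fovy" (degrees; the focal length in pixels is half the picture's height over the tangent of half this angle, whatever the lens; pixels are square), "cx", "cy" (the principal point, pixels), "dist_coeffs" ([k1, k2, p1, p2, k3] as OpenCV has them; the pictures are not rectified), "rvec" (rotation vector, rad) and "tvec" (3), from world to camera coordinates, as OpenCV has them; the wrist camera has in their place "T_tool_cam" (4x4, takes a point from camera to tool coordinates, whose origin is the TCP and whose axes are the flange's). Camera axes: x right, y down, z forward; pixel columns grow to the right and rows downward; lengths in m; the calibration is good to about 2 mm. A picture is of the moment at which its call begins: read the wrist's pose just before it. calibration takes no time and is no camera call.
- robot.close_job(): hands the job in; it is judged then, once.
Trained networks look in the newest picture that a camera, given by its name, has taken for a name from the list of things; names that differ only in an ending like _2 or _b are one class to them, and where a whole thing is asked for, a point or a joint stands for the part that bears it (a point fixed in the world has none). Each returns a list of dicts, best first, with "conf" (0 to 1); they miss things now and then, are a little off and sometimes report something else, mostly with a low value. They report only what shows in the picture. A call takes as long as a camera call.
- models.recognise(query, camera): "box" ([left, top, width, height] in pixels, round what is visible of it).
- models.silhouettes(query, camera): "region" (480x640 bool, what is visible of it) and "box" ([left, top, width, height] in pixels, round what is visible of it).
- models.tip_of(query, camera): "location" ([column, row] in pixels: a listed point, or the origin of a listed thing).
The state is a dict: "t": time; "qpos": joint angles; "dq": joint speeds; "joint_efforts": joint torques, N m; "eef_pos": TCP position; "orientation": TCP orientation; "contact_force": force on the tool from outside, world axes, zero at the start; "wrist_torque": the same for the moment, N m; "grip_width": finger opening in m; "grasp_force": force on a finger pad.
Only numpy, scipy, OpenCV 4.12 (cv2) and the standard library are available. Lean on these libraries where they do the work, as an engineer would, in place of code of your own. Each camera call takes 0.05 s, during which the arm holds its last target. There are 200 camera calls.

## Working session

There is one attempt and no reset: what is moved stays moved. The work goes in short steps, Python scripts to look and compute and a tool call to move; the robot and the scene stay as the last step left them, time stands still between calls to the robot, and variables do not carry over. Pictures are saved under pics/ and viewed, at most 10 in all, crops included, and the job is handed in when it is done.

Besides the shell and the picture viewer there is one more tool, called after "Call:" as name(argument=value, ...), one argument or row to a line, values as JSON. arm_command: Moves the arm, as the interface text tells. Its arguments: {"type":"object","properties":{"commands":{"type":"array","items":{"type":"object","properties":{"grip":{"type":"number"},"travel":{"type":"array","items":{"type":"number"}},"dr":{"type":"array","items":{"type":"number"}}}}},"newtons":{"type":"number"}},"required":["commands"]}

```bash
mkdir -p pics; ls; cat > h.py <<'E'
import numpy as np, cv2
from bench import robot, viewer, models
def K(c):
    f=240/np.tan(np.radians(c['fovy'])/2); return np.array([[f,0,c['cx']],[0,f,c['cy']],[0,0,1.]])
def cam(name):
    c=viewer.calibration(name); 
    if 'rvec' in c: return c,cv2.Rodrigues(np.array(c['rvec'],float))[0],np.array(c['tvec'],float).ravel()
    from scipy.spatial.transform import Rotation as Ro
    o=robot.get_obs(); T=np.eye(4); q=o['orientation']
    T[:3,:3]=Ro.from_euler('xyz',q).as_matrix(); T[:3,3]=o['eef_pos']
    W=np.linalg.inv(T@np.array(c['T_tool_cam'])); return c,W[:3,:3],W[:3,3]
def ray(cm,px):
    c,R,t=cm; u=cv2.undistortPoints(np.array([[px]],float),K(c),np.array(c['dist_coeffs'],float)).ravel()
    d=R.T@np.array([u[0],u[1],1]); return -R.T@t,d/np.linalg.norm(d)
def atz(cm,px,z):
    o,d=ray(cm,px); return o+d*(z-o[2])/d[2]
def tri(rays):
    A=sum(np.eye(3)-np.outer(d,d) for o,d in rays); b=sum((np.eye(3)-np.outer(d,d))@o for o,d in rays); return np.linalg.solve(A,b)
def proj(cm,P):
    c,R,t=cm; return cv2.projectPoints(np.array(P,float).reshape(-1,3),cv2.Rodrigues(R)[0],t,K(c),np.array(c['dist_coeffs'],float))[0].reshape(-1,2)
E
python3 - <<'E'
from h import *
o=robot.get_obs(); print(o['t'],o['eef_pos'],o['orientation'],robot.grasp_offset)
for n in ['side','top']:
    f=viewer.grab_frame(n); cv2.imwrite(f'pics/{n}0.png',f); cm=cam(n); print(n,'cam at',-cm[1].T@cm[2])
    for q,z in [('magnifier',0),('magnifier_lens',.16),('tap',0),('dish',0)]:
        for r in models.tip_of(q,n)[:2]: print(q,r['conf'],np.round(r['location']),atz(cm,r['location'],z).round(3))
E
```

```text
pics
0.0 [ 0.1655068  -0.62783804  0.22568504] [-3.13963552e+00 -7.28582659e-05  2.57893637e-01] 0.0188
side cam at [-0.1392605   0.49144697  0.61566113]
magnifier 0.68 [314. 272.] [0.5   0.323 0.   ]
magnifier 0.33 [343. 238.] [0.578 0.241 0.   ]
magnifier_lens 0.91 [370. 192.] [0.495 0.227 0.16 ]
tap 0.51 [376. 290.] [0.425 0.229 0.   ]
dish 0.73 [344. 238.] [0.578 0.239 0.   ]
top cam at [0.38795151 0.31937306 0.95269036]
magnifier 0.67 [308. 268.] [0.498 0.326 0.   ]
magnifier_lens 0.88 [382. 253.] [0.501 0.22  0.16 ]
tap 0.69 [365. 310.] [0.428 0.23  0.   ]
dish 0.67 [359. 226.] [0.572 0.238 0.   ]
```

View pics/side0.png

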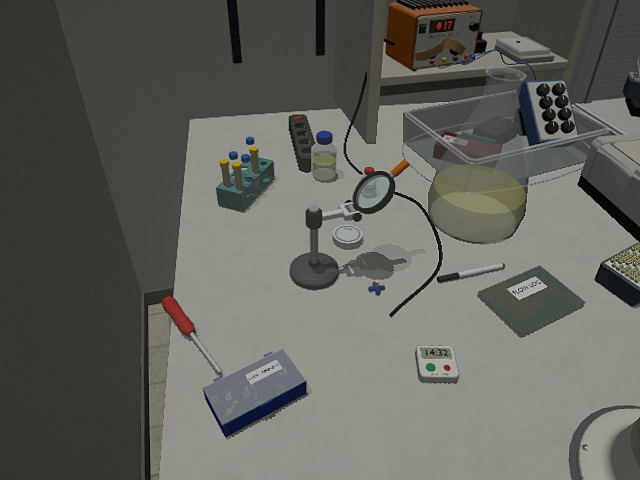

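View pics/top0.png

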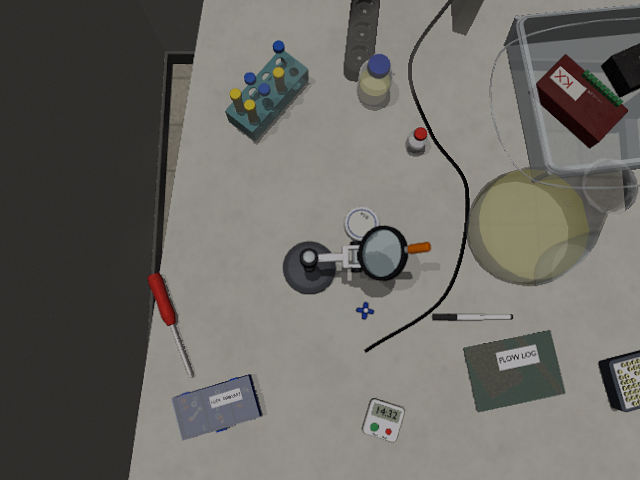

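```bash
python3 - <<'E'
from h import *
cs,ct=cam('side'),cam('top')
print(tri([ray(cs,(370,192)),ray(ct,(382,253))]), tri([ray(cs,(376,290)),ray(ct,(365,310))]),tri([ray(cs,(314,272)),ray(ct,(308,268))]))
a=cv2.imread('pics/side0.png')[100:340,220:480];b=cv2.imread('pics/top0.png')[170:360,240:460]
cv2.imwrite('pics/c0.png',np.hstack([cv2.resize(a,(400,400*240//260)),cv2.resize(b,(400,400*240//260))]))
E
```

```text
[0.50327246 0.22095754 0.15493047] [ 0.42747123  0.22850645 -0.00276182] [0.49706099 0.32461666 0.00172878]
```

View pics/c0.png

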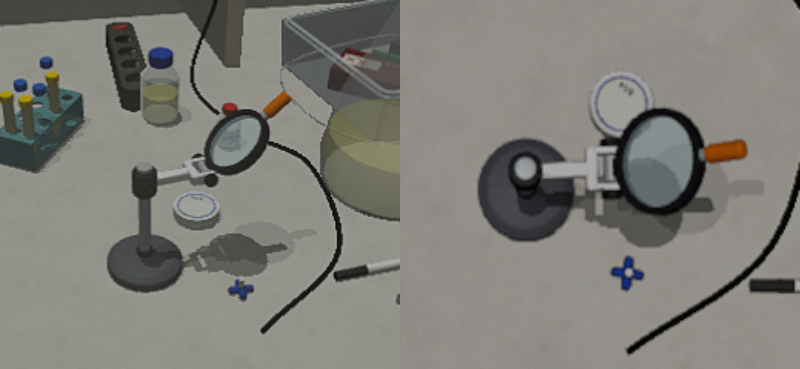

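The magnifier's arm points along −y. The tap is at about (0.428, 0.229) and the dish at (0.572, 0.238). A tall flask stands near the approach path, so I'll check its height and measure the handle.

```bash
python3 - <<'E'
from h import *
cs,ct=cam('side'),cam('top')
print('flask rim',tri([ray(cs,(505,73)),ray(ct,(610,188))]),'base',atz(ct,(530,228),.03))
for n in('side','top'):
    f=cv2.imread(f'pics/{n}0.png'); h=cv2.cvtColor(f,cv2.COLOR_BGR2HSV)
    m=cv2.inRange(h,(5,150,120),(20,255,255)); m[:130]=0 if n=='side' else m[:130]
    k,l,s,c=cv2.connectedComponentsWithStats(m); 
    for i in range(1,k):
        if s[i,4]>30: print(n,s[i],c[i])
    globals()[n]=[c[i] for i in range(1,k) if s[i,4]>60]
try: print(tri([ray(cs,side[0]),ray(ct,top[0])]))
except Exception as e: print(e)
# fit foot & swivel & tilt
from scipy.optimize import least_squares
def mod(p):
    x,y,a,t=p; u=np.array([np.cos(a),np.sin(a),0])
    f=lambda d:np.array([x,y,.125])+u*(.07+d*np.cos(t))+np.array([0,0,d*np.sin(t)])
    return np.array([[x,y,0],f(.047),f(.107)])
obs={'side':[(314,272),(370,192),side[0] if side else None],'top':[(308,268),(382,253),top[0]]}
def res(p):
    r=[]
    for n,c in(('side',cs),('top',ct)):
        for q,o in zip(proj(c,mod(p)),obs[n]):
            if o is not None: r+=list(q-o)
    return r
s=least_squares(res,[.5,.325,-1.5,.7]); print(s.x,np.round(s.fun,1)); print(mod(s.x))
E
```

```text
flask rim [ 0.55999231 -0.03234687  0.31888123] base [ 0.56595357 -0.04824428  0.03      ]
side [391 159  17  15  86] [399.26744186 166.08139535]
top [408 243  23   9 145] [418.52413793 247.0137931 ]
[0.50519125 0.17399995 0.19725463]
[ 0.49767551  0.32480166 -1.51880041  0.72131687] [-1.   0.4  2.  -0.6 -0.8  0.8  0.7  0.  -0.3 -0.5 -0.4  0.1]
[[0.49767551 0.32480166 0.        ]
 [0.5031479  0.21964993 0.15603758]
 [0.50548958 0.17465462 0.19566003]]
```

Call:
arm_command(
  commands=[
    {"travel": [0,0,1.2],"grip": 50},
    {"travel": [0.5,0.5,2.4]},
    {"travel": [6.3,9.5,5.1],"dr": [0,0,8]},
    {"travel": [6.3,9.5,5.1],"dr": [0,0,8]},
    {"travel": [6.3,9.5,5.1],"dr": [0,0,8]},
    {"travel": [6.3,9.5,5.1],"dr": [0,0,8]},
    {"travel": [6.3,9.5,5.1],"dr": [0,0,8]},
    {"travel": [6.3,9.5,5.1],"dr": [0,0,8]},
    {"travel": [6.3,9.5,5.1],"dr": [0,0,8]},
    {"travel": [6.3,9.5,5.1],"dr": [0,0,8]},
    {"travel": [6.3,9.5,5.1],"dr": [0,0,8]},
    {"travel": [6.3,9.5,5.1],"dr": [0,0,8]},
  ],
)

```text
validation failed for argument at $.co...
```

Call:
arm_command(
  commands=[
    {"travel": [0,0,1.2],"dr": [0,0,0],"grip": 50},
    {"travel": [0.5,0.5,2.4],"dr": [0,0,1],"grip": 50},
    {"travel": [6.3,9.5,5.1],"dr": [0,0,8],"grip": 50},
    {"travel": [6.3,9.5,5.1],"dr": [0,0,8],"grip": 50},
    {"travel": [6.3,9.5,5.1],"dr": [0,0,8],"grip": 50},
    {"travel": [6.3,9.5,5.1],"dr": [0,0,8],"grip": 50},
    {"travel": [6.3,9.5,5.1],"dr": [0,0,8],"grip": 50},
    {"travel": [6.3,9.5,5.1],"dr": [0,0,8],"grip": 50},
    {"travel": [6.3,9.5,5.1],"dr": [0,0,8],"grip": 50},
    {"travel": [6.3,9.5,5.1],"dr": [0,0,8],"grip": 50},
    {"travel": [6.3,9.5,5.1],"dr": [0,0,8],"grip": 50},
    {"travel": [6.3,9.5,5.1],"dr": [0,0,8],"grip": 50},
  ],
  newtons=12,
)

```text
t: 1.7
eef_pos: [0.4223, -0.2415, 0.4333]
orientation: [3.137, -0.001, 0.968]
contact_force: [0.1, -0.8, 0.7]
grip_width: 0.0503
grasp_force: 0.0
```

Call:
arm_command(
  commands=[
    {"travel": [0.3,10.6,0],"dr": [0,0,7.6],"grip": 50},
    {"travel": [0.3,10.6,0],"dr": [0,0,7.6],"grip": 50},
    {"travel": [0.3,10.6,0],"dr": [0,0,7.6],"grip": 50},
    {"travel": [0.3,10.6,0],"dr": [0,0,7.6],"grip": 50},
    {"travel": [0.3,10.6,0],"dr": [0,0,7.6],"grip": 50},
    {"travel": [0.3,10.6,0],"dr": [0,0,7.6],"grip": 50},
    {"travel": [2.2,10.6,0],"dr": [0,0,7.6],"grip": 50},
    {"travel": [2.2,10.6,0],"dr": [0,0,7.6],"grip": 50},
    {"travel": [2.2,10.6,-3],"dr": [0,0,7.6],"grip": 50},
    {"travel": [2.2,10.6,-3],"dr": [0,0,7.6],"grip": 50},
    {"travel": [2.2,10.6,-3],"dr": [0,0,7.6],"grip": 50},
    {"travel": [2.2,10.6,-3],"dr": [0,0,7.6],"grip": 50},
  ],
)

```text
t: 2.9
eef_pos: [0.5036, 0.1762, 0.306]
orientation: [-3.134, -0.001, 1.623]
contact_force: [-1.5, -0.3, 0.3]
grip_width: 0.0504
grasp_force: 0.0
```

```bash
python3 - <<'E'
from h import *
o=robot.get_obs(); print(o['t'],o['eef_pos'],o['orientation'],o['qpos'])
cm=cam('wrist'); f=viewer.grab_frame('wrist'); cv2.imwrite('pics/w1.png',f)
print('handle proj',proj(cm,[.5055,.1747,.1957]))
h=cv2.cvtColor(f,cv2.COLOR_BGR2HSV); m=cv2.inRange(h,(5,150,100),(20,255,255)); k,l,s,c=cv2.connectedComponentsWithStats(m)
for i in range(1,k):
    if s[i,4]>80: print(s[i],c[i],atz(cm,c[i],.1957))
E
```

```text
2.9 [0.50363986 0.17623712 0.30600756] [-3.13360237e+00 -5.85599943e-04  1.62297285e+00] [ 0.55181481  0.4219267  -1.20666288  1.72462391  0.40473419  1.28870075
 -0.69239573]
handle proj [[325.10976657 238.95894926]]
[318 220  18  43 738] [326.52168022 241.09349593] [0.50662162 0.17312928 0.1957    ]
```

View pics/w1.png

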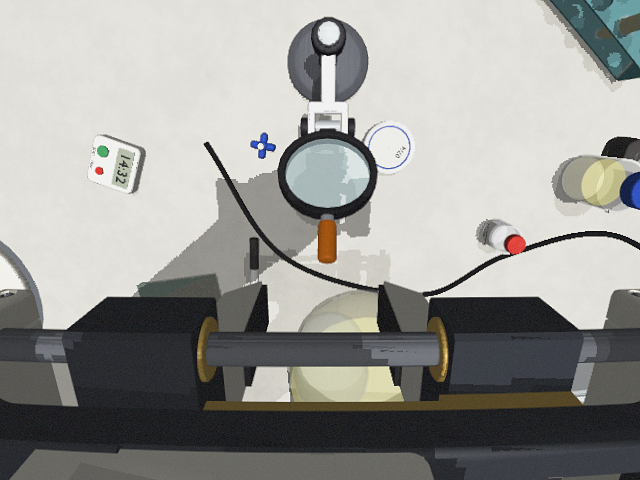

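Call:
arm_command(
  commands=[
    {"travel": [0.02,-0.12,-1.5],"dr": [0,0,0],"grip": 50},
    {"travel": [0.02,-0.12,-2.5],"dr": [0,0,0],"grip": 50},
    {"travel": [0.02,-0.12,-3.15],"dr": [0,0,0],"grip": 40},
    {"travel": [0.02,-0.12,-3.15],"dr": [0,0,0],"grip": 30},
    {"travel": [0.02,-0.12,-3.15],"dr": [0,0,0],"grip": 22},
    {"travel": [0.02,-0.12,-3.15],"dr": [0,0,0],"grip": 10},
    {"travel": [0.02,-0.12,-3.15],"dr": [0,0,0],"grip": 10},
    {"travel": [0.02,-0.12,-3.15],"dr": [0,0,0],"grip": 10},
    {"travel": [0.02,-0.12,-3.15],"dr": [0,0,0],"grip": 10},
  ],
  newtons=12,
)

```text
t: 3.85
eef_pos: [0.5078, 0.1702, 0.186]
orientation: [3.139, 0.001, 1.618]
contact_force: [0.9, -2.6, 5.0]
grip_width: 0.0136
grasp_force: 12.0
```

```bash
python3 - <<'E'
from h import *
o=robot.get_obs(); print(o['t'],o['eef_pos'],o['orientation'],o['contact_force'],o['grip_width'],o['grasp_force'])
cm=cam('wrist'); f=viewer.grab_frame('wrist'); cv2.imwrite('pics/w2.png',f)
for q in('tap','dish','magnifier'): print(q,[(r['conf'],atz(cm,r['location'],0).round(4)) for r in models.tip_of(q,'wrist')[:2]])
E
```

```text
3.85 [0.50778169 0.17022563 0.18599305] [3.13902618e+00 8.91159763e-04 1.61846167e+00] [ 0.89388785 -2.62116589  5.01274239] 0.01364980624281711 11.993725597858429
tap [(0.6, array([0.4265, 0.2287, 0.    ])), (0.42, array([0.5019, 0.3207, 0.    ]))]
dish [(0.64, array([0.5743, 0.2344, 0.    ]))]
magnifier [(0.95, array([0.4994, 0.3231, 0.    ]))]
```

View pics/w2.png

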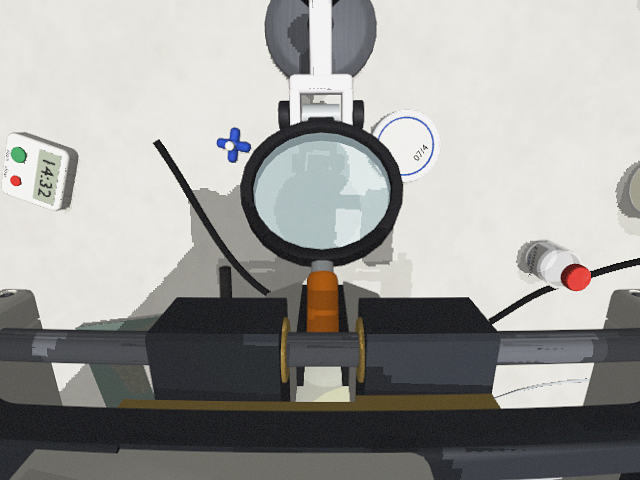

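Call:
arm_command(
  commands=[
    {"travel": [-0.32,-0.12,-3.15],"dr": [0,0,-1],"grip": 10},
  ],
  newtons=-1,
)

```text
t: 4.15
eef_pos: [0.5086, 0.1603, 0.1399]
orientation: [3.13, 0.015, 1.527]
contact_force: [2.5, -34.3, 11.5]
grip_width: 0.0161
grasp_force: 23.2
```

That last call was my mistake. I reused the previous call's z offset, though each call starts its offsets from zero, and I passed a meaningless grip force. The tool went about 46 mm down and began tipping the head before the swing. I'll see where things stand before going on.

```bash
python3 - <<'E'
from h import *
o=robot.get_obs(); print(o['t'],o['eef_pos'],o['orientation'],o['contact_force'],o['grip_width'],o['grasp_force'],o['qpos'])
a=[]
for n in ['side','top']:
    f=viewer.grab_frame(n); cm=cam(n)
    for q,z in [('magnifier_lens',.14),('tap',0),('dish',0)]:
        for r in models.tip_of(q,n)[:1]: print(n,q,r['conf'],np.round(r['location']),atz(cm,r['location'],z).round(3))
    a.append(cv2.resize(f[110:340,220:480],(400,354)))
cv2.imwrite('pics/c3.png',np.hstack(a)); print(robot.get_obs()['eef_pos'],robot.get_obs()['contact_force'])
E
```

```text
4.15 [0.50858467 0.16032888 0.13993119] [3.12971535 0.01538768 1.52653299] [  2.48732119 -34.30056955  11.51795719] 0.016086499189221178 23.21996679122094 [ 0.41398271  0.57869278 -1.01308509  1.91377663  0.61383138  0.98857225
 -0.92928513]
side magnifier_lens 0.75 [374. 198.] [0.505 0.214 0.14 ]
side tap 0.49 [376. 292.] [0.42  0.232 0.   ]
side dish 0.77 [346. 238.] [0.579 0.236 0.   ]
top magnifier_lens 0.75 [360. 224.] [0.548 0.25  0.14 ]
top tap 0.43 [366. 310.] [0.427 0.227 0.   ]
top dish 0.55 [360. 225.] [0.574 0.237 0.   ]
[0.49945162 0.15820301 0.13213208] [ -2.06156675 -20.12627561  -1.10488046]
```

View pics/c3.png

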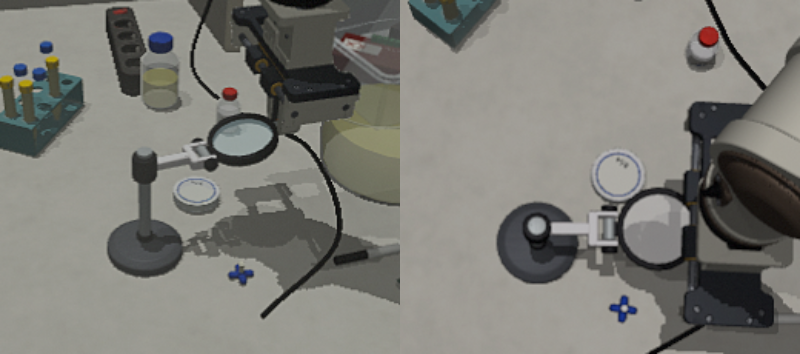

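The head is partly tipped; swivel, tap and dish are unmoved. To keep the order asked, I'll lift the head back to its raised angle, then swing it, then tip it.

Call:
arm_command(
  commands=[
    {"travel": [0.03,-0.2,0.3],"dr": [0,0,0.3],"grip": 10},
    {"travel": [0.06,-0.15,0.6],"dr": [0,0,0.6],"grip": 10},
    {"travel": [0.1,-0.05,0.9],"dr": [0,0,1],"grip": 10},
    {"travel": [0.12,0.05,1.23],"dr": [0,0,1],"grip": 10},
    {"travel": [0.12,0.05,1.23],"dr": [0,0,1],"grip": 10},
    {"travel": [0.12,0.05,1.23],"dr": [0,0,1],"grip": 10},
  ],
  newtons=12,
)

```text
t: 5.15
eef_pos: [0.5057, 0.1737, 0.1845]
orientation: [3.141, -0.004, 1.621]
contact_force: [1.0, 5.4, -1.9]
grip_width: 0.0132
grasp_force: 12.0
```

```bash
python3 - <<'E'
from h import *
o=robot.get_obs(); print(o['t'],o['eef_pos'],o['orientation'],o['contact_force'],o['grip_width'],o['grasp_force'],o['qpos'])
a=[]
for n in ['side','wrist']:
    cm=cam(n); f=viewer.grab_frame(n)
    for q,z in [('magnifier_lens',.155),('tap',0),('dish',0)]:
        for r in models.tip_of(q,n)[:1]: print(n,q,r['conf'],np.round(r['location']),atz(cm,r['location'],z).round(3))
    a.append(cv2.resize(f[110:340,220:480] if n=='side' else f,(400,354)))
cv2.imwrite('pics/c4.png',np.hstack(a))
E
```

```text
5.15 [0.50568509 0.1737141  0.18454565] [ 3.14121913 -0.00417378  1.62133609] [ 1.00493779  5.35516733 -1.89517252] 0.013223621135083323 11.99540913105011 [ 0.46140669  0.54402688 -1.09347387  1.86961742  0.54826332  1.06787028
 -0.80019215]
side magnifier_lens 0.63 [370. 191.] [0.507 0.221 0.155]
side tap 0.69 [375. 291.] [0.422 0.232 0.   ]
side dish 0.59 [343. 238.] [0.58  0.241 0.   ]
wrist magnifier_lens 0.9 [321. 197.] [0.503 0.217 0.155]
wrist tap 0.95 [237. 149.] [0.429 0.229 0.   ]
wrist dish 0.61 [406. 150.] [0.577 0.236 0.   ]
```

View pics/c4.png

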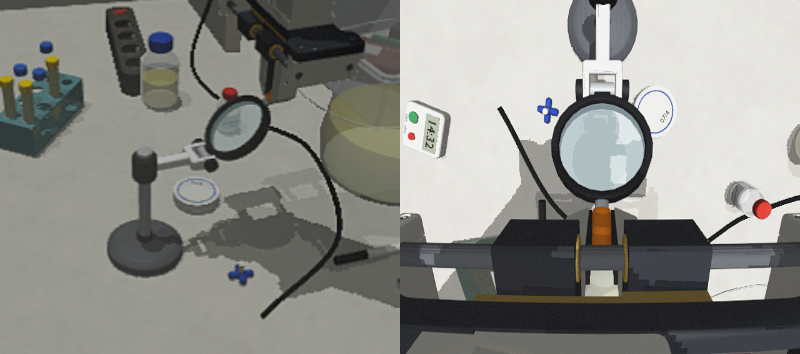

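The head is back at its raised angle (lens at side pixel (370,191), as at the start). Now the swing, with small offsets from the current pose.

Call:
arm_command(
  commands=[
    {"travel": [-0.17,0,0],"dr": [0,0,-0.5],"grip": 10},
    {"travel": [-0.34,0,0],"dr": [0,0,-1],"grip": 10},
    {"travel": [-0.68,0.03,0],"dr": [0,0,-2],"grip": 10},
    {"travel": [-1.01,0.08,0],"dr": [0,0,-3],"grip": 10},
    {"travel": [-1.34,0.17,0],"dr": [0,0,-4],"grip": 10},
    {"travel": [-1.65,0.28,0],"dr": [0,0,-5],"grip": 10},
    {"travel": [-1.96,0.42,0],"dr": [0,0,-6],"grip": 10},
    {"travel": [-2.25,0.59,0],"dr": [0,0,-7],"grip": 10},
    {"travel": [-2.5,0.76,0],"dr": [0,0,-7.88],"grip": 10},
    {"travel": [-2.5,0.76,0],"dr": [0,0,-7.88],"grip": 10},
    {"travel": [-2.5,0.76,0],"dr": [0,0,-7.88],"grip": 10},
  ],
  newtons=12,
)

```text
t: 6.65
eef_pos: [0.4075, 0.2047, 0.1847]
orientation: [-3.141, -0.008, 0.934]
contact_force: [6.3, 8.3, -9.9]
grip_width: 0.0133
grasp_force: 12.0
```

```bash
python3 - <<'E'
from h import *
o=robot.get_obs(); print(o['t'],o['eef_pos'],o['orientation'],o['contact_force'],o['grip_width'],o['grasp_force'],o['qpos'])
g={}
for n in ['side','top','wrist']:
    cm=cam(n); f=viewer.grab_frame(n)
    for q,z in [('magnifier',0),('magnifier_lens',.155),('tap',0),('dish',0)]:
        for r in models.tip_of(q,n)[:1]: print(n,q,r['conf'],np.round(r['location']),atz(cm,r['location'],z).round(4)); g[n,q]=ray(cm,r['location'])
for q in('magnifier_lens','tap'): print(q,tri([g[k] for k in g if k[1]==q]))
E
```

```text
6.65 [0.40753947 0.20470512 0.18473809] [-3.14142667 -0.00752578  0.93357184] [ 6.25677407  8.28072143 -9.85375822] 0.013263068660965032 11.96762815117836 [ 0.37740664  0.32268143 -1.0355309   2.05293227  0.34129895  0.94083937
 -1.47606992]
side magnifier 0.89 [316. 272.] [0.4977 0.3191 0.    ]
side magnifier_lens 0.82 [374. 217.] [0.4358 0.2413 0.155 ]
side tap 0.5 [375. 292.] [0.4209 0.2328 0.    ]
side dish 0.67 [345. 237.] [0.5801 0.2366 0.    ]
top magnifier_lens 0.84 [370. 301.] [0.4332 0.2367 0.155 ]
top dish 0.82 [362. 224.] [0.5744 0.2333 0.    ]
wrist magnifier 0.9 [328.  39.] [0.5007 0.3216 0.    ]
wrist magnifier_lens 0.94 [323. 197.] [0.435  0.2395 0.155 ]
wrist dish 0.86 [460.  73.] [0.575  0.2346 0.    ]
magnifier_lens [0.43456085 0.23923427 0.15538572]
tap [-0.09688082  0.47188295  0.56908622]
```

The swivel is right: lens azimuth −2.210, tap about −2.206. Now the tipping, along the arc and stopping a little short of level.

Call:
arm_command(
  commands=[
    {"travel": [-0.09,-0.13,-0.19],"dr": [0,0,0],"grip": 10},
    {"travel": [-0.18,-0.25,-0.38],"dr": [0,0,0],"grip": 10},
    {"travel": [-0.26,-0.36,-0.62],"dr": [0,0,0],"grip": 10},
    {"travel": [-0.34,-0.46,-0.87],"dr": [0,0,0],"grip": 10},
    {"travel": [-0.38,-0.52,-1.07],"dr": [0,0,0],"grip": 10},
    {"travel": [-0.42,-0.57,-1.27],"dr": [0,0,0],"grip": 10},
    {"travel": [-0.44,-0.6,-1.48],"dr": [0,0,0],"grip": 10},
    {"travel": [-0.46,-0.63,-1.68],"dr": [0,0,0],"grip": 10},
    {"travel": [-0.46,-0.63,-1.68],"dr": [0,0,0],"grip": 10},
    {"travel": [-0.46,-0.63,-1.68],"dr": [0,0,0],"grip": 10},
  ],
  newtons=12,
)

```text
t: 8.4
eef_pos: [0.3903, 0.1793, 0.118]
orientation: [3.141, -0.007, 0.933]
contact_force: [4.8, 5.7, -1.6]
grip_width: 0.0135
grasp_force: 12.0
```

```bash
cat > chk.py <<'E'
from h import *
from scipy.optimize import least_squares
o=robot.get_obs(); print(o['t'],o['eef_pos'],o['orientation'],o['contact_force'],o['grip_width'],o['grasp_force'])
# fit ring ellipse outline: silhouettes of the lens head vs tip
g={}; a=[]
for n in ['side','top','wrist']:
    cm=cam(n); f=viewer.grab_frame(n)
    for q,z in [('magnifier',0),('magnifier_lens',.125),('tap',0),('dish',0)]:
        for r in models.tip_of(q,n)[:1]: print(n,q,r['conf'],np.round(r['location']),atz(cm,r['location'],z).round(4)); g[n,q]=(cm,np.array(r['location']))
    a.append(f)
for q in('magnifier_lens','tap'):
    rs=[ray(*g[k]) for k in g if k[1]==q]
    if len(rs)>1: print(q,tri(rs))
def f(p): 
    a,t=p; u=np.array([np.cos(a),np.sin(a),0])
    P=np.array([.498,.3243,.125])+u*(.07+.047*np.cos(t))+np.array([0,0,.047*np.sin(t)])
    return np.concatenate([proj(c,P)[0]-l for k,(c,l) in g.items() if k[1]=='magnifier_lens'])
s=least_squares(f,[-2.2,.2]); print('az,tilt',s.x,s.fun.round(1))
cv2.imwrite('pics/chk_raw_side.png',a[0]);cv2.imwrite('pics/chk_raw_top.png',a[1]);cv2.imwrite('pics/chk_raw_wrist.png',a[2])
import sys
cv2.imwrite(f'pics/{sys.argv[1]}.png',np.hstack([cv2.resize(a[0][150:310,290:430],(400,457)),cv2.resize(a[1][210:370,270:410],(400,457))]))
E
python3 chk.py c5
```

```text
8.4 [0.39025231 0.17926996 0.11804137] [ 3.14117367 -0.00746186  0.93260362] [ 4.79700615  5.73972985 -1.64398291] 0.013507920593682238 12.000323832035065
side magnifier 0.93 [315. 270.] [0.5016 0.3192 0.    ]
side magnifier_lens 0.72 [378. 235.] [0.4253 0.2357 0.125 ]
side tap 0.45 [374. 292.] [0.4217 0.2346 0.    ]
side dish 0.68 [344. 237.] [0.5802 0.2393 0.    ]
top magnifier 0.86 [308. 271.] [0.4922 0.3251 0.    ]
top magnifier_lens 0.77 [372. 306.] [0.4282 0.2308 0.125 ]
top dish 0.7 [359. 224.] [0.5743 0.239  0.    ]
wrist magnifier_lens 0.78 [322. 162.] [0.4288 0.2305 0.125 ]
wrist dish 0.86 [495.  10.] [0.5749 0.2356 0.    ]
magnifier_lens [0.42894695 0.23143696 0.12124435]
az,tilt [-2.20671484 -0.09014398] [ 2.2  0.2  0.  -0.1 -0.1 -0.3]
```

View pics/c5.png

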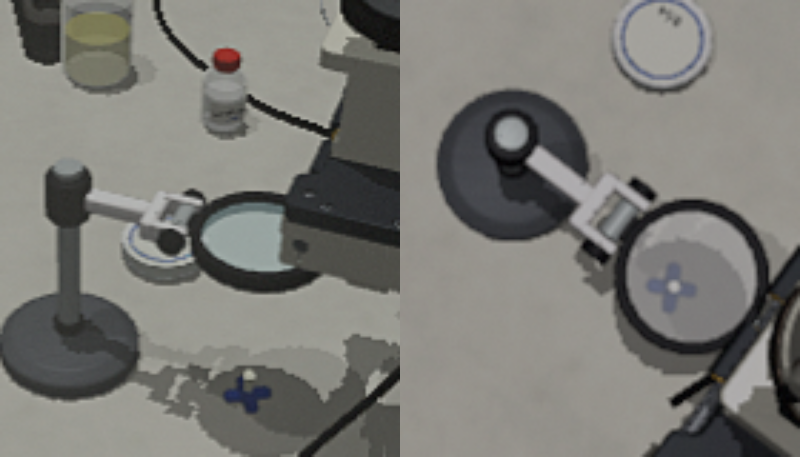

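Near level now. I'll release, withdraw upward and measure with a clear view.

Call:
arm_command(
  commands=[
    {"travel": [0,0,0],"dr": [0,0,0],"grip": 30},
    {"travel": [0,0,0],"dr": [0,0,0],"grip": 50},
    {"travel": [0,0,0],"dr": [0,0,0],"grip": 50},
    {"travel": [0,0,0.6],"dr": [0,0,0],"grip": 50},
    {"travel": [0,0,1.5],"dr": [0,0,0],"grip": 50},
    {"travel": [0,0,3],"dr": [0,0,0],"grip": 50},
    {"travel": [0,-0.5,4],"dr": [0,0,0],"grip": 50},
    {"travel": [0,-1,4.5],"dr": [0,0,0],"grip": 50},
    {"travel": [0,-1,4.5],"dr": [0,0,0],"grip": 50},
  ],
  newtons=12,
)

```text
t: 10.05
eef_pos: [0.39, 0.1336, 0.2997]
orientation: [3.134, -0.001, 0.926]
contact_force: [0.3, -0.6, 0.8]
grip_width: 0.05
grasp_force: 0.0
```

```bash
python3 chk.py c6; python3 - <<'E'
from h import *
from scipy.optimize import least_squares
cs,ct,cw=cam('side'),cam('top'),cam('wrist')
C={}
for n,c in(('side',cs),('top',ct),('wrist',cw)):
    h=cv2.cvtColor(cv2.imread(f'pics/chk_raw_{n}.png'),cv2.COLOR_BGR2HSV)
    m=cv2.inRange(h,(5,150,80),(20,255,255)); k,l,s,cc=cv2.connectedComponentsWithStats(m)
    pr=proj(c,[.393,.182,.125])[0]
    for i in range(1,k):
        if s[i,4]>30 and np.linalg.norm(cc[i]-pr)<60: print(n,s[i],cc[i],pr); C[n]=ray(c,cc[i])
print('handle',tri(list(C.values())))
E
```

```text
10.05 [0.39004671 0.13364604 0.29971376] [ 3.13445404e+00 -9.26869716e-04  9.26279075e-01] [ 0.26644272 -0.63668745  0.79978417] 0.04999795812255918 0.0
side magnifier 0.86 [314. 271.] [0.5017 0.3228 0.    ]
side magnifier_lens 0.82 [380. 231.] [0.4337 0.2283 0.125 ]
side tap 0.57 [376. 293.] [0.4182 0.2312 0.    ]
side dish 0.69 [345. 240.] [0.5702 0.24   0.    ]
top magnifier 0.75 [310. 270.] [0.4936 0.3235 0.    ]
top magnifier_lens 0.78 [371. 305.] [0.4301 0.2317 0.125 ]
top dish 0.96 [361. 224.] [0.5743 0.2362 0.    ]
wrist magnifier_lens 0.92 [291. 100.] [0.4256 0.2312 0.125 ]
wrist tap 0.75 [408.  19.] [0.5758 0.2354 0.    ]
wrist dish 0.56 [409.  21.] [0.5753 0.2333 0.    ]
magnifier_lens [0.4277524  0.2313621  0.13020869]
tap [ 0.58095908  0.2076233  -0.13150985]
az,tilt [-2.22282441  0.10289186] [-0.1  0.4  0.5  1.9  0.8 -1.9]
side [408 237  21  10 137] [417.8540146  241.42335766] [417.29175942 241.87708342]
top [395 323  20  18 183] [404.68852459 331.4863388 ] [405.34394857 330.48789704]
wrist [288 154  16  38 570] [295.52105263 172.51578947] [294.65301842 172.63849181]
handle [0.39260324 0.18206638 0.12589554]
```

View pics/c6.png

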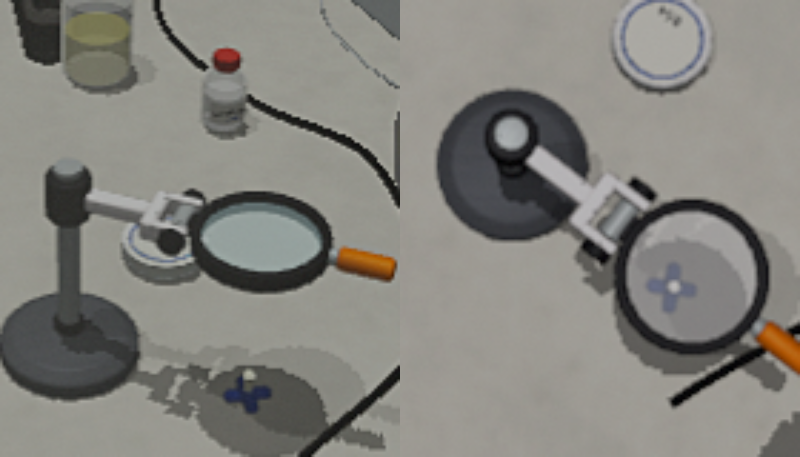

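The handle middle is at z = 0.126 m against 0.125 m for level, so the tilt is about 0.01 rad. The lens centre works out at (0.428, 0.2305), about 2 mm from the tap, and the gripper is clear. I'm handing in.

```bash
python3 -c "
from bench import robot; print(robot.close_job())"
```

```text
the job is handed in; nothing more can be done
None
```

The job is handed in: by my measurements the lens is about 2 mm off centre over the tap and within about 0.02 rad of level, with the tap and dish where they were. A mistaken move of mine partly tipped the head before the swing; I raised it back, then swung and tipped it in the order asked.

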